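# Rack the texture roller behind its stop rod

## Robot

A 6-joint arm with a two-finger parallel gripper is mounted at the origin on the work surface. World frame = base frame: x ahead of the robot, y to its left, z up, the work surface at z = 0. Lengths are in m, angles in rad, forces in N, time in s.
With the tool pointing down it reaches from about 0.35 to 0.975 m from the base axis. Payload 4.9 kg.
Tool frame: the origin (TCP) lies at the very end of the fingers, on their centre line; the grasp point (between the pads) lies behind it (manip.pinch_z is the y of the grasp point in the tool frame, in m); y points along the fingers, x is the direction in which the jaws open and shut, and the axes are right-handed (so a half turn about y gives the same grasp; the last joint's range is limited). The gripper opens to 85 mm and grips with 20 to 120 N. Pads are 22 mm wide; open, the fingers measure 114 mm over their backs; the gripper's body (76 mm by 85 mm) begins 54 mm behind the grasp point. The pads swing forward as they close: fully open they stand 13 mm farther back than shut.
Start: joints at [-1.233, 0.053, 1.613, -0, 1.476, -0.119], TCP at [0.276, -0.561, 0.231] pointing down, gripper open.
Joint ranges: [-3.01, 3.01], [-1.01, 2.22], [0.06, 2.58], [-1.02, 4.17], [0.09, 2.62], [-3.14, 3.14]. Speed limits (rad/s): [2.57, 2.57, 3.14, 3.14, 3.14, 3.14].

## Interface

Orientations are given as a unit quaternion [w, x, y, z].
In Python, from plant import manip gives the robot as it stands.
- The arm moves only by the tool drive_tool, never from a script. Its argument "motion" is a list of rows, each a list of 3 entries, a list of its own where there are three numbers: the shift along the tool's x, y, z in units of 25 mm (1.0 is 25 mm), then the turn, a rotation vector about the tool's x, y, z in units of 5 degrees (1.0 is 5 degrees), then the closure, from -1 (fully open) to 1 (shut). A call has 1 to 12 rows; each row shifts and turns the commanded pose from where the row before left it, along the tool's axes as they then stand; what a row does not reach is not made up. A row lasts 1/10 s, in which the tool goes at most 50 mm and 8.59 degrees, less where a joint would pass 70% of its speed; a pose out of reach is approached as far as the arm can. A call is refused whole if a number of a shift passes 1 or a number of a turn 1, either way. A call with a gripper value outside its range is refused whole. The fingers move at their own pace and stop on an object; the grip force is fixed at half the most. Time passes only in rows, so rows that do not move let the fingers close. It gives the time, the measured TCP pose, the force and the opening at its end, in the units of the state.
- manip.state(): the state, without advancing time (a new reading comes with each control period).
- manip.grab_frame(name): name is "scene" or "side" or "wrist"; returns a dict with "img" (420x560x3 uint8, blue, green, red), "range_z" (420x560 float32, m along the optical axis (not along the pixel's ray), 0 where there is no reading), "camera_matrix" (3x3 intrinsics, pixels), "k1" (the pictures are not rectified: a ray, as slopes to the right and down, at radius r is drawn at 1 + k1 r^2 times it, then the intrinsics apply), "world_from_camera" (4x4, takes a point from camera to world coordinates); the wrist camera has in their place "T_tool_cam" (4x4, takes a point from camera to tool coordinates, whose origin is the TCP and whose axes are the tool frame's). Camera axes: x right, y down, z forward; pixel columns grow to the right and rows downward; lengths in m; the calibration is good to about 2 mm. A picture is of the moment at which its call begins: read the wrist's pose just before it.
- manip.job_done(): hands the job in, once; it reports no verdict.
The state is a dict: "time": time; "joint_pos": joint angles; "joint_vel": joint speeds; "joint_efforts": joint torques, N m; "tool_pos": TCP position; "tool_rot": TCP orientation; "contact_force": force on the tool from outside, world axes, zero at the start; "ft_torque": the same for the moment, N m; "gripper_width": opening from 0.0 (shut) to 1.0 (fully open).
Only numpy, scipy, OpenCV 4.12 (cv2) and the standard library are available. Lean on these libraries where they do the work, as an engineer would, in place of code of your own. Each camera call takes 0.05 s, during which the arm holds its last target. There are 200 camera calls.

## Task

The short grooved wooden roller goes back on the sloping rack, where it rolls off the open front unless the stop rod is in. First push the steel rod through the holes in both sides of the rack so that it sticks out on either side by about the same amount, then set the roller down (do not drop it or let it fall off the rack) on the slope behind the rod, lying between the sides so that it comes to rest against the rod. Let neither roll off the table, and leave the other things on the table where they are.

Things in the scene. Friction and masses are not known exactly. Their poses are not given: they have to be found in the camera images.
- rack: Wooden rack fixed to the table; origin centre of underside, z up. Plywood bed 160 (x) by 105 (y), sloping down 8 deg to -x: top 30 mm above the table at x -80, 41 at x 0, 52 at x +80; open at front and back, round things roll off the front (-x). Side boards 170 long, 80 high, inner faces y +-52.5, outer +-62.5, one hole each near the front, 18 mm above the bed.
- hole_right (a point): Centre (mid-thickness) of the round 20 mm through hole, slightly chamfered, in the rack's side board at -y of the rack (x -45, y -57.5, z 53 mm in the rack's frame); axes as the rack's, the hole runs along y.
- hole_left (a point): Centre of the same 20 mm hole in the side board at +y of the rack (x -45, y +57.5, z 53 mm in the rack's frame).
- rod_center (a point): Centre of the loose stop rod: plain round steel rod, 14 mm diameter, 200 mm long with round ends, along its own y axis, both ends alike; about 70 g, starts lying on the bare table to the right of the rack and can roll. Its x and z axes turn as it rolls.
- roller_center (a point): Centre of the loose short texture roller: wooden cylinder, 45 mm diameter, 85 long, along its own y axis, six darker flush bands; about 110 g, rolls freely. Starts lying on the table left of the rack in one of two places (the long roller has the other). Resting against the rod its centre is about 28 mm behind (rack +x of) the holes and 62 mm above the table.
- long_roller_center (a point): Centre of the long plain wooden roller, 40 mm diameter, 160 mm long, along its own y axis; does not fit the rack. Leave it where it lies.
- cup: White cup, 76 mm wide, 85 mm high; origin under its centre. Bystander.
- bowl: Terracotta bowl, 130 mm wide, 55 mm high; origin under its centre. Bystander.
- jar: Grey glaze jar with a white cap, 64 mm wide, 85 mm high; origin under its centre. Bystander.
- rib: Flat wooden potter's rib, 55 by 100 by 6 mm; origin under its centre. Bystander.
- brush: Brush lying along its own x axis; bystander.
Things that resemble listed ones, but are neither listed nor needed, are in the scene too. There is more than one size of the part that bears rod_center; the job needs the smaller.

How it is judged:
On the way:
1. the rod is through the holes in both sides of the rack, sticking out on both sides (x of rod_center in the frame of rack between -0.053 and -0.037 m and z of rod_center in the frame of rack between 0.0449189 and 0.0609189 m and y of rod_center in the frame of rack between -0.03 and 0.03 m and angle between the y axis of rod_center and the y axis of rack, either way round below 0.09 rad), for 0.2 s.
At the end, for the whole second after the job is handed in: Rod through both holes, its centre within 30 mm of the rack's middle; roller on the bed against the rod, its centre 15 to 35 mm behind the holes, within 12 mm of the rack's middle, parallel to the rack's cross axis within 0.15 rad; both released and at rest (all of step 1 and x of roller_center in the frame of rack between -0.03 and -0.01 m and z of roller_center in the frame of rack between 0.05 and 0.072 m and y of roller_center in the frame of rack between -0.012 and 0.012 m and angle between the y axis of roller_center and the y axis of rack, either way round below 0.15 rad and linear speed of each of roller, rod below 0.02 m/s); the robot touches nothing.
It fails at once if the roller or the rod falls off the table (height (world z) of any of roller_center, rod_center below -0.03 m).
It fails at once if the roller is dropped or thrown (faster than 0.6 m/s with no finger on it) (linear speed of roller above 0.6 m/s and contact force between roller and the fingers below 0.05 N).
It fails at once if a bystander is moved by more than 30 mm (distance of any of long_roller_center, cup, bowl, jar, rib, brush from where it was at the start of the episode above 0.03 m).
It also fails if it takes over 64 s, if anything falls off the work surface, if the arm or the gripper's body presses on something with over 40 N, if the wrist force passes 120 N, or if a joint passes its speed limit or range.

## Working session

There is one attempt and no reset: what is moved stays moved. The work goes in short steps, Python scripts to look and compute and a tool call to move; the robot and the scene stay as the last step left them, time stands still between calls to the robot, and variables do not carry over. Pictures are saved under pics/ and viewed, about 8 in all and at most 12, crops included, and the job is handed in when it is done.

Besides the shell and the picture viewer there is one more tool, called as a command line: name --argument value ..., lists and objects as JSON in quotes. drive_tool: Moves the arm, as the interface text tells. Its arguments: {"type":"object","properties":{"motion":{"type":"array","items":{"type":"array"}}},"required":["motion"]}

```bash
ls; mkdir -p pics; cat > h.py <<'E'
import numpy as np, cv2
from plant import manip
from scipy.spatial.transform import Rotation as R
def q2R(q): return R.from_quat([q[1],q[2],q[3],q[0]]).as_matrix()
def frame(n):
    s=manip.state(); f=manip.grab_frame(n)
    if n=="wrist":
        T=np.eye(4);T[:3,:3]=q2R(s["tool_rot"]);T[:3,3]=s["tool_pos"]
        f["world_from_camera"]=T@f["T_tool_cam"]
    return f
def save(f,n):
    np.savez("pics/"+n+".npz",**{k:f[k] for k in("img","range_z","camera_matrix","k1","world_from_camera")}); cv2.imwrite("pics/"+n+".png",f["img"])
def ray(f,u,v):
    K=np.array(f["camera_matrix"]);k=float(f["k1"])
    p=cv2.undistortPoints(np.array([[[u,v]]],float),K,np.array([k,0,0,0,0.]))[0,0]
    return np.array([p[0],p[1],1])
def pt(f,u,v,z=None):
    T=np.array(f["world_from_camera"]);r=ray(f,u,v)
    if z is None:
        d=f["range_z"][int(round(v)),int(round(u))]; return (T@np.r_[r*d,1])[:3]
    w=T[:3,:3]@r; return T[:3,3]+w*(z-T[2,3])/w[2]
def cloud(f):
    K=np.array(f["camera_matrix"]);h,w=f["range_z"].shape
    vv,uu=np.mgrid[:h,:w]
    p=cv2.undistortPoints(np.stack([uu,vv],-1).reshape(-1,1,2).astype(float),K,np.array([float(f["k1"]),0,0,0,0.]))[:,0]
    d=f["range_z"].reshape(-1,1); T=np.array(f["world_from_camera"])
    P=np.c_[p*d,d]@T[:3,:3].T+T[:3,3]; P[d[:,0]==0]=np.nan
    return P.reshape(h,w,3)
def proj(f,X):
    T=np.linalg.inv(np.array(f["world_from_camera"]));c=T[:3,:3]@X+T[:3,3]
    return cv2.projectPoints(c.reshape(1,3),np.zeros(3),np.zeros(3),np.array(f["camera_matrix"]),np.array([float(f["k1"]),0,0,0,0.]))[0][0,0]
def load(n): return dict(np.load("pics/"+n+".npz"))
E
python3 - <<'E'
from h import *
for n in("scene","side"):
    f=frame(n);save(f,n+"0");T=np.array(f["world_from_camera"]);print(n,T.round(3).tolist())
print(manip.pinch_z,manip.state())
a=cv2.imread("pics/scene0.png")
cv2.imwrite("pics/s0big.png",cv2.resize(a,(800,600)))
E
```

```text
pics
scene [[0.439, 0.6, -0.669, 1.306], [0.898, -0.288, 0.332, -0.485], [0.006, -0.746, -0.665, 0.889], [0.0, 0.0, 0.0, 1.0]]
side [[-1.0, 0.0, 0.015, 0.473], [-0.01, 0.71, -0.704, 0.7], [-0.011, -0.704, -0.71, 0.856], [0.0, 0.0, 0.0, 1.0]]
-0.0187 {'time': 0.1, 'joint_pos': array([-1.23301078e+00,  5.33290231e-02,  1.61416083e+00, -2.76612137e-05,
        1.47598715e+00, -1.18997962e-01]), 'joint_vel': array([-0.00091529, -0.00088554, -0.00317082, -0.00022105,  0.00049347,
       -0.00033843]), 'joint_efforts': array([-9.43348714e-04, -3.94901955e+01, -3.71362531e+01, -2.04887519e-04,
        3.93845068e-03, -2.52885252e-05]), 'tool_pos': array([ 0.2754715 , -0.56039025,  0.23015981]), 'tool_rot': array([ 0.60063103, -0.59981254,  0.37433505, -0.37328347]), 'contact_force': array([-0.13488272, -0.59387175, -0.48695335]), 'ft_torque': array([0.0135389 , 0.02617547, 0.00555062]), 'gripper_width': 1.0001907705262727}
```

View pics/s0big.png

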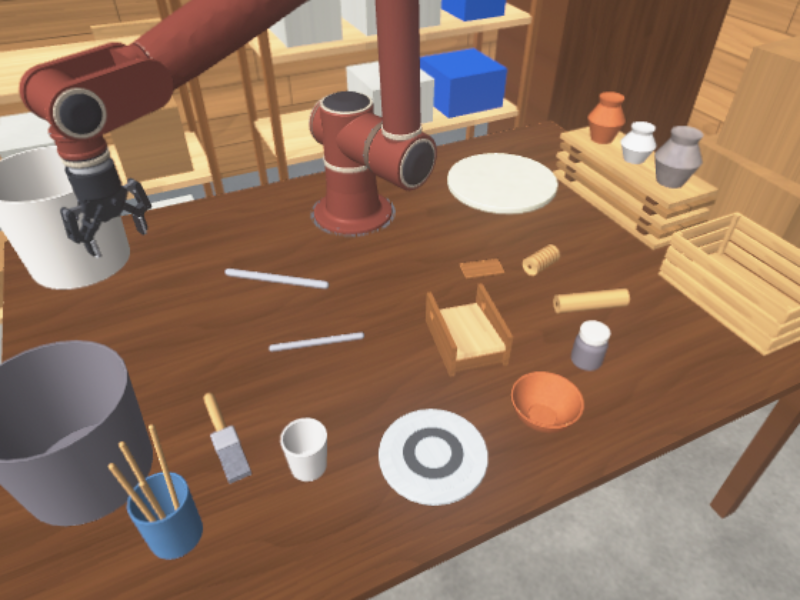

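View pics/side0.png

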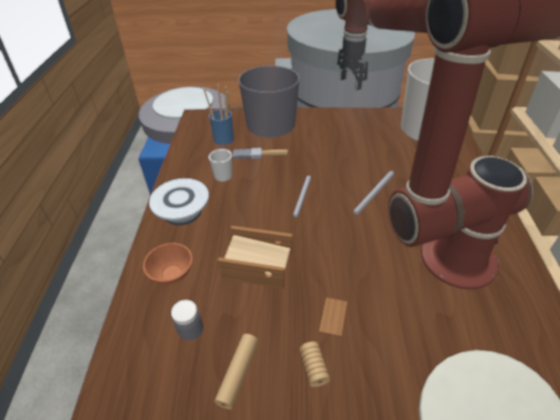

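Rod candidates in the scene view (800 px) are A (226,272)-(327,285) and B (271,348)-(362,337). The short banded roller is at (541,260), the long plain one at (592,300), and the rack at (468,330). Next I measure them all from the depth images.

```bash
python3 - <<'E'
from h import *
fs=load("scene0");fd=load("side0")
s=.7
for n,a,b in(("A",(226,272),(327,285)),("B",(271,348),(362,337))):
    for z in(.007,):
        p,q=pt(fs,a[0]*s,a[1]*s,z),pt(fs,b[0]*s,b[1]*s,z);print(n,p.round(3),q.round(3),np.linalg.norm(p-q).round(3))
def comp(f,n):
    P=cloud(f);m=((P[...,2]>.004)&(P[...,2]<.1)&(P[...,0]>.2)&(P[...,0]<1)&(abs(P[...,1])<.6)).astype(np.uint8)
    k,l,st,c=cv2.connectedComponentsWithStats(m)
    for i in range(1,k):
        if st[i,4]<25: continue
        X=P[l==i];xy=X[:,:2]-X[:,:2].mean(0);w,v=np.linalg.eigh(xy.T@xy);pr=xy@v
        ext=np.percentile(pr,99.5,0)-np.percentile(pr,.5,0)
        mid=X[:,:2].mean(0)+v@((np.percentile(pr,99.5,0)+np.percentile(pr,.5,0))/2)
        print(n,c[i].round(),"mid",mid.round(3),"len",ext[1].round(3),"wid",ext[0].round(3),"ang",np.degrees(np.arctan2(v[1,1],v[0,1])).round(1),"z",np.percentile(X[:,2],98).round(3))
comp(fs,"scene");comp(fd,"side")
# crops
a=cv2.resize(fs["img"][170:260,140:270],None,fx=3,fy=3,interpolation=3)
b=cv2.resize(fs["img"][160:270,280:460],None,fx=3,fy=3,interpolation=3)
c=cv2.resize(fd["img"][215:295,205:305],None,fx=3,fy=3,interpolation=3)
im=np.zeros((600,800,3),np.uint8);im[:270,:390]=a;im[:240,400:700]=c;im[270:600,:540]=b
cv2.imwrite("pics/crop1.png",im)
E
```

```text
A [ 0.127 -0.377  0.007] [ 0.276 -0.178  0.007] 0.249
B [ 0.418 -0.353  0.007] [ 0.47  -0.171  0.007] 0.189
scene [372. 144.] mid [0.207 0.445] len 0.1 wid 0.013 ang 89.3 z 0.022
scene [508. 209.] mid [0.722 0.573] len 0.301 wid 0.043 ang -178.8 z 0.098
scene [378. 181.] mid [0.429 0.316] len 0.088 wid 0.045 ang 98.0 z 0.047
scene [337. 187.] mid [0.373 0.184] len 0.099 wid 0.056 ang 79.6 z 0.01
scene [210. 196.] mid [ 0.239 -0.232] len 0.137 wid 0.02 ang 53.4 z 0.021
scene [328. 232.] mid [0.57  0.022] len 0.172 wid 0.131 ang 166.8 z 0.081
scene [414. 210.] mid [0.597 0.33 ] len 0.162 wid 0.039 ang 71.6 z 0.042
scene [413. 241.] mid [0.723 0.217] len 0.061 wid 0.059 ang -150.1 z 0.087
scene [221. 238.] mid [ 0.437 -0.26 ] len 0.194 wid 0.026 ang 75.9 z 0.017
scene [382. 280.] mid [0.803 0.051] len 0.128 wid 0.123 ang 143.4 z 0.056
scene [159. 311.] mid [ 0.595 -0.492] len 0.195 wid 0.041 ang -177.2 z 0.021
scene [303. 320.] mid [ 0.821 -0.193] len 0.174 wid 0.171 ang 149.2 z 0.067
scene [214. 313.] mid [ 0.714 -0.375] len 0.074 wid 0.071 ang 168.3 z 0.086
scene [121. 344.] mid [ 0.7
[... 302 characters left out ...]
 -0.261] len 0.196 wid 0.018 ang 75.7 z 0.017
side [179. 201.] mid [ 0.819 -0.19 ] len 0.175 wid 0.172 ang 111.3 z 0.068
side [365. 202.] mid [ 0.24 -0.23] len 0.136 wid 0.022 ang 53.1 z 0.021
side [256. 256.] mid [0.567 0.026] len 0.194 wid 0.199 ang -137.0 z 0.082
side [167. 263.] mid [0.802 0.053] len 0.124 wid 0.123 ang 103.3 z 0.056
side [333. 317.] mid [0.372 0.186] len 0.098 wid 0.055 ang 76.0 z 0.01
side [187. 320.] mid [0.719 0.225] len 0.061 wid 0.058 ang -151.1 z 0.087
side [237. 371.] mid [0.593 0.333] len 0.16 wid 0.039 ang 72.6 z 0.042
side [314. 364.] mid [0.425 0.318] len 0.086 wid 0.045 ang 107.3 z 0.047
side [422. 412.] mid [0.203 0.419] len 0.042 wid 0.008 ang 83.6 z 0.023
```

View pics/crop1.png

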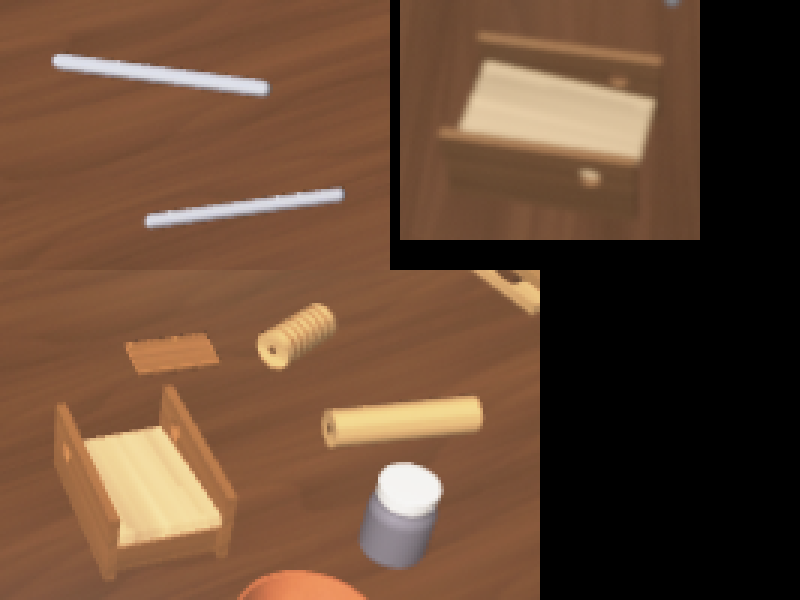

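B has length 0.195 and centre (0.439,-0.260), so it is the 200×14 rod. A is about 250 mm long and is the larger one. The crop confirms this, and it shows the banded short roller at world (0.427,0.317). It also shows the rack with its holes at the robot-side end, so the front faces the robot and rack x is at about -13° in world.

```bash
cat >> h.py <<'E'
def plan(pos,yaw=None,Rt=None,s=None):
    """tool-frame shift units (25mm) total, and turn units(5deg) total to reach world pos with tool-down yaw of tool x (deg)"""
    s=s or manip.state();Rm=q2R(s["tool_rot"])
    d=Rm.T@(np.array(pos)-s["tool_pos"])/.025
    if yaw is not None:
        c,n=np.cos(np.radians(yaw)),np.sin(np.radians(yaw));Rt=np.array([[c,0,-n],[n,0,c],[0,-1,0]])
    t=R.from_matrix(Rm.T@Rt).as_rotvec()/np.radians(5) if Rt is not None else None
    print("tool",np.array(s["tool_pos"]).round(4),"R",Rm.round(3).tolist());print("shift units",d.round(2),"turn units",None if t is None else t.round(2))
E
python3 - <<'E'
from h import *
from scipy.optimize import least_squares
f=frame("wrist");print("T",np.array(f["T_tool_cam"]).round(3).tolist(),np.array(f["camera_matrix"]).round(0).tolist())
for nm in("scene0","side0"):
    P=cloud(load(nm)).reshape(-1,3)
    m=(P[:,2]>.074)&(P[:,2]<.09)&(np.hypot(P[:,0]-.57,P[:,1]-.022)<.12)
    X=P[m];b=np.radians(-13)
    def loc(p,X):
        c,s=np.cos(p[2]),np.sin(p[2]);d=X[:,:2]-p[:2];return d@np.array([[c,-s],[s,c]])
    def res(p):
        l=loc(p,X); dx=np.maximum(abs(l[:,0])-.085,0); dy=np.maximum(abs(abs(l[:,1])-.0575)-.004,0)
        return np.r_[dx,dy]
    r=least_squares(res,[.57,.022,b],loss="soft_l1",f_scale=.002)
    l=loc(r.x,X);print(nm,m.sum(),r.x[:2].round(4),np.degrees(r.x[2]).round(2),r.cost,"z",np.median(X[:,2]).round(4),np.percentile(l,[1,99],0).round(4).tolist())
plan([.46,-.13,.36],-13)
E
```

```text
T [[1.0, -0.001, -0.0, 0.0], [-0.0, -0.276, 0.961, -0.145], [-0.001, -0.961, -0.276, 0.07], [0.0, 0.0, 0.0, 1.0]] [[302.0, 0.0, 277.0], [0.0, 302.0, 208.0], [0.0, 0.0, 1.0]]
scene0 358 [0.5681 0.0221] -10.74 6.152145197892046e-05 z 0.0794 [[-0.0836, -0.0627], [0.0851, 0.0631]]
side0 562 [0.5693 0.0236] -10.82 0.00016218638013395855 z 0.0796 [[-0.0836, -0.0643], [0.0819, 0.0631]]
tool [ 0.2755 -0.5605  0.2304] R [[0.441, -0.001, 0.897], [-0.897, 0.001, 0.441], [-0.002, -1.0, 0.0]]
shift units [-12.21  -5.16  14.22] turn units [-1.000e-02 -1.017e+01 -2.000e-02]
```

drive_tool --motion '[[[-0.3,0,1],[0,-0.9,0],-1],[[-0.3,0,1],[0,-0.9,0],-1],[[-0.3,0,1],[0,-0.9,0],-1],[[-0.3,0,1],[0,-0.9,0],-1],[[-0.3,0,1],[0,-0.9,0],-1],[[-0.3,0,1],[0,-0.9,0],-1],[[-0.3,0,1],[0,-0.9,0],-1],[[-0.3,0,1],[0,-0.9,0],-1],[[-0.3,0,1],[0,-0.9,0],-1],[[-0.3,0,1],[0,-0.9,0],-1],[[-0.3,0,1],[0,-0.9,0],-1],[[-0.3,0,1],[0,-0.7,0],-1]]'

```text
time: 1.35
tool_pos: [0.3905, -0.2806, 0.2309]
tool_rot: [0.704, -0.704, 0.066, -0.066]
contact_force: [0.4, 0.3, -0.2]
gripper_width: 0.998
```

```bash
python3 - <<'E'
from h import *
plan([.49,-.12,.25],-10.8)
E
```

```text
tool [ 0.3905 -0.2806  0.2309] R [[0.983, -0.0, 0.185], [-0.185, 0.001, 0.983], [-0.0, -1.0, 0.0]]
shift units [ 2.72 -0.76  7.05] turn units [-0.01  0.03 -0.01]
```

drive_tool --motion '[[[0.4,-0.1,1],[0,0,0],-1],[[0.4,-0.1,1],[0,0,0],-1],[[0.4,-0.1,1],[0,0,0],-1],[[0.4,-0.1,1],[0,0,0],-1],[[0.4,-0.1,1],[0,0,0],-1],[[0.4,-0.1,1],[0,0,0],-1],[[0.3,-0.1,1],[0,0,0],-1],[[0,0,0],[0,0,0],-1],[[0,0,0],[0,0,0],-1]]'

```text
time: 2.25
tool_pos: [0.4896, -0.1224, 0.2485]
tool_rot: [-0.704, 0.704, -0.067, 0.066]
contact_force: [0.4, 0.4, -0.5]
gripper_width: 1.002
```

```bash
python3 - <<'E'
from h import *
f=frame("wrist");save(f,"w1");P=cloud(f)
cv2.imwrite("pics/w1.png",cv2.resize(f["img"],(800,600)))
m=((P[...,2]>.005)&(P[...,2]<.1)&(P[...,0]>.3)&(P[...,0]<.75)&(P[...,1]<.15)&(P[...,1]>-.42)).astype(np.uint8)
k,l,st,c=cv2.connectedComponentsWithStats(m)
for i in range(1,k):
    if st[i,4]<60: continue
    X=P[l==i];xy=X[:,:2]-X[:,:2].mean(0);w,v=np.linalg.eigh(xy.T@xy);pr=xy@v
    lo,hi=np.percentile(pr,.5,0),np.percentile(pr,99.5,0)
    print(c[i].round(),"mid",(X[:,:2].mean(0)+v@((lo+hi)/2)).round(4),"ext",(hi-lo).round(3),"ang",np.degrees(np.arctan2(v[1,1],v[0,1])).round(2),"z",np.percentile(X[:,2],98).round(3))
print("table z",np.nanmedian(P[...,2][(abs(P[...,2])<.02)]))
X=P[(P[...,2]>.06)&(P[...,2]<.1)&(np.hypot(P[...,0]-.569,P[...,1]-.023)<.12)];print(len(X), np.percentile(X[:,2],[5,50,95]) if len(X) else 0)
manip.state()
print(manip.state()["tool_pos"])
E
```

```text
[326.  50.] mid [0.5674 0.0093] ext [0.1   0.161] ang 167.63 z 0.083
[491.   5.] mid [0.7472 0.0259] ext [0.008 0.019] ang 99.58 z 0.058
[498. 200.] mid [ 0.7402 -0.189 ] ext [0.02  0.108] ang 89.25 z 0.067
[261. 272.] mid [ 0.4404 -0.2573] ext [0.014 0.192] ang 75.7 z 0.017
[458. 304.] mid [ 0.7134 -0.3444] ext [0.012 0.039] ang -178.02 z 0.06
table z 0.0019807274251892326
2105 [0.0710003  0.08188849 0.08315576]
[ 0.48941026 -0.12283912  0.248458  ]
```

View pics/w1.png

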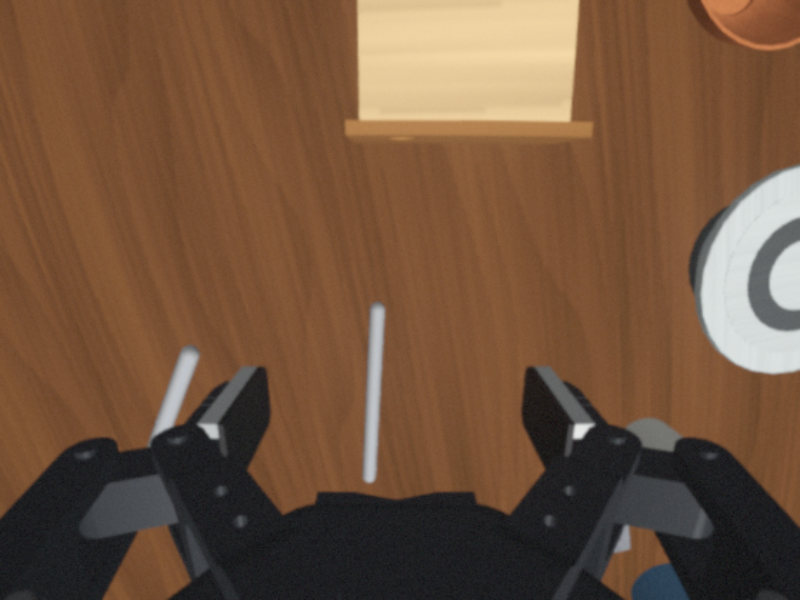

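The wrist view shows the thin rod from (378,305) to (369,480) and the thicker rod A at the left. The right board's top runs (345,128)-(592,130). I refine the board pose from this view, then plan the grasp at the rod's right end.

```bash
python3 - <<'E'
from h import *
f=load("w1");P=cloud(f).reshape(-1,3)
X=P[(P[:,2]>.076)&(P[:,2]<.09)&(np.hypot(P[:,0]-.56,P[:,1]+.035)<.12)&(P[:,1]<.02)]
(c0,(w,h),a)=cv2.minAreaRect(X[:,:2].astype(np.float32));print("board rect",np.round(c0,4),w,h,a,len(X))
# pixel corners at z=.08 (+2mm depth bias check)
for (u,v) in((345,121),(592,122),(593,137),(346,136)): print(pt(f,u*.7,v*.7,.08).round(4))
# rod ends pixels
a,b=pt(f,378*.7,302*.7,.007),pt(f,369.5*.7,483*.7,.007);print("rod",a.round(4),b.round(4),((a+b)/2).round(4),np.linalg.norm(a-b).round(4),np.degrees(np.arctan2(*(a-b)[[1,0]])).round(2))
c=np.array([.4404,-.2573]);d=np.array([np.cos(np.radians(75.7)),np.sin(np.radians(75.7))])
g=c-.080*d;print("grasp",g)
plan([*g,.10],-14.3)
E
```

```text
board rect [ 0.5587 -0.0329] 0.010954729281365871 0.16987521946430206 79.1782455444336 1942
[ 0.4756 -0.0128  0.08  ]
[ 0.6433 -0.0439  0.08  ]
[ 0.6432 -0.054   0.08  ]
[ 0.4742 -0.0226  0.08  ]
rod [ 0.4651 -0.1647  0.007 ] [ 0.4154 -0.3631  0.007 ] [ 0.4402 -0.2639  0.007 ] 0.2045 75.91
grasp [ 0.42064008 -0.33482126]
tool [ 0.4894 -0.1228  0.2485] R [[0.982, -0.001, 0.188], [-0.188, -0.0, 0.982], [-0.001, -1.0, -0.0]]
shift units [-1.11  5.94 -8.84] turn units [ 0.    0.7  -0.01]
```

drive_tool --motion '[[[-0.1,0.5,-1],[0,0.7,0],-1],[[-0.1,0.5,-1],[0,0,0],-1],[[-0.1,0.5,-1],[0,0,0],-1],[[-0.1,0.6,-1],[0,0,0],-1],[[0,0.7,-1],[0,0,0],-1],[[0,0.7,-1],[0,0,0],-1],[[0,0.7,-1],[0,0,0],-1],[[0,0.7,-1],[0,0,0],-1],[[0,0.7,-0.8],[0,0,0],-1],[[0,0.7,0],[0,0,0],-1],[[0,0,0],[0,0,0],-1]]'

```text
time: 3.4
tool_pos: [0.4243, -0.3335, 0.0881]
tool_rot: [0.703, -0.7, 0.091, -0.087]
contact_force: [0.1, 0.2, -1.1]
gripper_width: 0.997
```

```bash
python3 - <<'E'
from h import *
plan([.4205,-.339,.003],-14.2)
f=frame("wrist");save(f,"w2");P=cloud(f).reshape(-1,3)
X=P[(P[:,2]>.007)&(P[:,2]<.025)&(P[:,0]>.39)&(P[:,0]<.5)&(P[:,1]>-.40)&(P[:,1]<-.12)]
(c0,(w,h),a)=cv2.minAreaRect(X[:,:2].astype(np.float32));print("rod rect",np.round(c0,4),w,h,a,len(X),X[:,1].min(),X[:,1].max())
E
```

```text
tool [ 0.4243 -0.3335  0.0881] R [[0.968, -0.004, 0.25], [-0.25, 0.004, 0.968], [-0.005, -1.0, 0.003]]
shift units [-0.07  3.4  -0.26] turn units [-0.04 -0.06 -0.06]
rod rect [ 0.4367 -0.2725] 0.17338190972805023 0.013863548636436462 75.69107055664062 4747 -0.3565897356811257 -0.18698598543870842
```

View pics/w2.png

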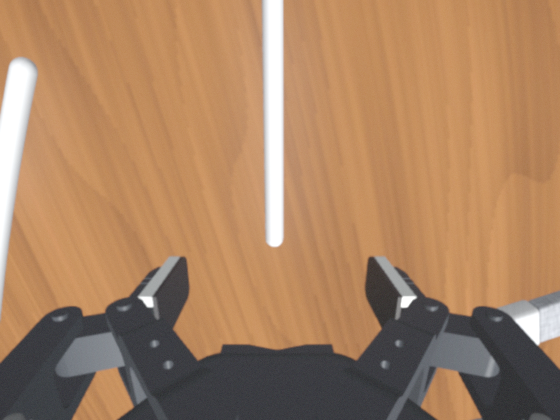

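The rod's near end is at (274,240), between the open fingers, and its world position agrees with earlier measurements. I go down and close.

drive_tool --motion '[[[-0.12,0.6,-0.3],[0,0,0],-1],[[0,0.8,0],[0,0,0],-1],[[0,0.8,0],[0,0,0],-1],[[0,0.8,0],[0,0,0],-1],[[0,0.4,0],[0,0,0],-1],[[0,0,0],[0,0,0],-1],[[0,0,0],[0,0,0],1],[[0,0,0],[0,0,0],1],[[0,0,0],[0,0,0],1],[[0,0,0],[0,0,0],1],[[0,0,0],[0,0,0],1],[[0,0,0],[0,0,0],1]]'

```text
time: 4.65
tool_pos: [0.4227, -0.3407, 0.0071]
tool_rot: [-0.701, 0.702, -0.088, 0.088]
contact_force: [-0.7, 1.1, 4.0]
gripper_width: 0.125
```

drive_tool --motion '[[[0,0,0],[0,0,0],1],[[0,0,0],[0,0,0],1],[[0,0,0],[0,0,0],1]]'

```text
time: 4.95
tool_pos: [0.4227, -0.3407, 0.0071]
tool_rot: [-0.701, 0.702, -0.088, 0.088]
contact_force: [-0.5, 1.2, 5.7]
gripper_width: 0.121
```

drive_tool --motion '[[[0,0,0],[0,0,0],0.4],[[0,0,0],[0,0,0],0.4],[[0,0,0],[0,0,0],0.4],[[0,0,0],[0,0,0],0.4]]'

```text
time: 5.35
tool_pos: [0.4221, -0.3401, 0.0059]
tool_rot: [0.702, -0.701, 0.088, -0.088]
contact_force: [0.0, 0.1, 0.6]
gripper_width: 0.301
```

```bash
python3 - <<'E'
from h import *
plan([.4195,-.340,.001],-14.2)
s=manip.state();print(s["contact_force"],s["gripper_width"])
f=frame("wrist");save(f,"w3");P=cloud(f).reshape(-1,3)
cv2.imwrite("pics/w3.png",cv2.resize(f["img"][150:420,120:430],None,fx=2,fy=2))
X=P[(P[:,2]>.007)&(P[:,2]<.025)&(P[:,0]>.39)&(P[:,0]<.5)&(P[:,1]>-.33)&(P[:,1]<-.12)]
(c0,(w,h),a)=cv2.minAreaRect(X[:,:2].astype(np.float32));print("rod rect",np.round(c0,4),w,h,a,len(X),X[:,1].min(),X[:,1].max())
E
```

```text
tool [ 0.4221 -0.3401  0.0059] R [[0.969, -0.0, 0.248], [-0.248, 0.0, 0.969], [-0.0, -1.0, 0.0]]
shift units [-0.1   0.2  -0.02] turn units [-0.   -0.03 -0.01]
[0.0439835  0.07120866 0.57376423] 0.30100865305985997
rod rect [ 0.4365 -0.2805] 0.11655406653881073 0.03245583176612854 66.06312561035156 7931 -0.32997687976959533 -0.22251574622425271
```

View pics/w3.png

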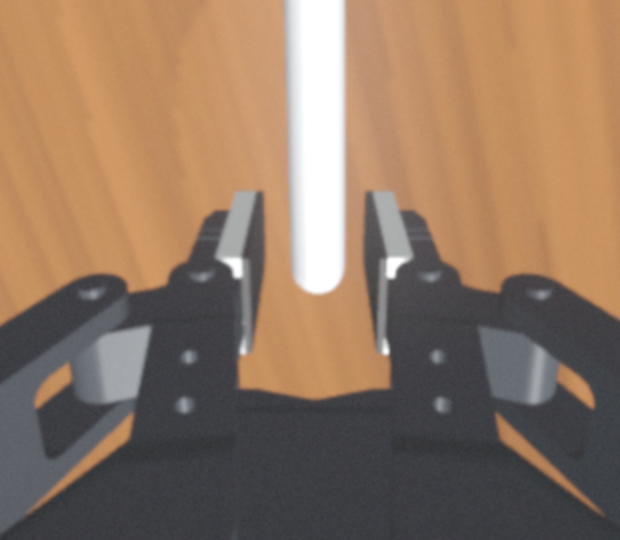

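The rod lies centred between the pads, with its end at (318,290) in the crop. The pads had closed on its upper half, so I lower 4.5 mm and close again.

drive_tool --motion '[[[0,0.2,0],[0,0,0],0.4],[[0,0,0],[0,0,0],0.4],[[0,0,0],[0,0,0],1],[[0,0,0],[0,0,0],1],[[0,0,0],[0,0,0],1],[[0,0,0],[0,0,0],1]]'

```text
time: 6.0
tool_pos: [0.4223, -0.3403, 0.0013]
tool_rot: [-0.702, 0.702, -0.088, 0.088]
contact_force: [-0.2, -0.1, -0.2]
gripper_width: 0.134
```

drive_tool --motion '[[[0,-0.3,0],[0,0,0],1],[[0,-0.5,0],[0,0,0],1],[[0,-0.5,0],[0,0,0],1],[[0,-0.54,0.5],[0,0,0],1],[[0.2,0,0.8],[0,-0.3,0],1],[[0.3,0,0.8],[0,-0.4,0],1],[[0.2,0,0.8],[0,0,0],1],[[0.1,0,0.8],[0,0,0],1],[[0,0,0.7],[0,0,0],1],[[0,0,0.3],[0,0,0],1],[[0,0,0],[0,0,0],1],[[0,0,0],[0,0,0],1]]'

```text
time: 7.2
tool_pos: [0.4667, -0.2304, 0.048]
tool_rot: [-0.704, 0.704, -0.066, 0.067]
contact_force: [-0.5, -0.7, -1.7]
gripper_width: 0.131
```

```bash
cat > rod.py <<'E'
from h import *
import sys
tag=sys.argv[1]
c=np.array([.5695,.0236]);yw=np.radians(-10.82);ex=np.array([np.cos(yw),np.sin(yw)]);ey=np.array([-ex[1],ex[0]])
s=manip.state();tp=np.array(s["tool_pos"]);print("tool",tp.round(4),"in rack",((tp[:2]-c)@np.c_[ex,ey]).round(4),"w",round(s["gripper_width"],3),"F",np.round(s["contact_force"],1))
Rm=q2R(s["tool_rot"]);print("yaw",np.degrees(np.arctan2(Rm[1,0],Rm[0,0])).round(2),"ydir",Rm[:,1].round(4))
for n in("wrist","scene","side"):
    f=frame(n);save(f,n+tag);P=cloud(f).reshape(-1,3)
    L=(P[:,:2]-c)@np.c_[ex,ey]
    t0=(tp[:2]-c)@ey
    m=(L[:,1]>t0+.03)&(L[:,1]<min(t0+.13,-.07))&(abs(L[:,0]+.045)<.03)&(P[:,2]>.02)&(P[:,2]<.09)
    X=np.c_[L[m],P[m,2]]
    if len(X)<15: print(n,"few",len(X));continue
    # top ridge per slice vs y
    b=np.polyfit(X[:,1],X[:,0],1);ys=X[:,1]
    bins=np.arange(ys.min(),ys.max(),.008);zt=[];yt=[];xm=[]
    for q in bins:
        k=(ys>=q)&(ys<q+.008)
        if k.sum()>3: yt.append(q+.004);zt.append(np.percentile(X[k,2],92));xm.append((X[k,0].min()+X[k,0].max())/2)
    bz=np.polyfit(yt,zt,1);bx=np.polyfit(yt,xm,1)
    tip=ys.max()
    print(n,len(X),"tip y",tip.round(4),"x@tip",np.polyval(bx,tip).round(4),"slope x",bx[0].round(4),"ztop@tip",np.polyval(bz,tip).round(4),"slope z",bz[0].round(4),"table",np.nanmedian(P[:,2][abs(P[:,2])<.01]).round(4))
E
python3 rod.py a; python3 -c "
from h import *
a=load('wristA'.replace('A','a'))['img'];b=load('scenea')['img'];d=load('sidea')['img']
im=np.zeros((600,800,3),np.uint8);im[:300,:400]=cv2.resize(a,(400,300));im[:300,400:]=cv2.resize(b[150:285,190:370],(400,300));im[300:,:400]=cv2.resize(d[160:310,180:380],(400,300));cv2.imwrite('pics/m1.png',im)"
```

```text
tool [ 0.4667 -0.2304  0.048 ] in rack [-0.0533 -0.2688] w 0.131 F [-0.5 -0.7 -1.7]
yaw -10.82 ydir [ 7.e-04 -1.e-03 -1.e+00]
wrist 6849 tip y -0.1506 x@tip -0.0534 slope x -0.0013 ztop@tip 0.0626 slope z -0.005 table 0.0019
scene 158 tip y -0.1393 x@tip -0.052 slope x -0.0083 ztop@tip 0.0611 slope z 0.0054 table -0.0003
side 112 tip y -0.1396 x@tip -0.0529 slope x -0.0091 ztop@tip 0.0613 slope z -0.0035 table 0.0004
```

View pics/m1.png

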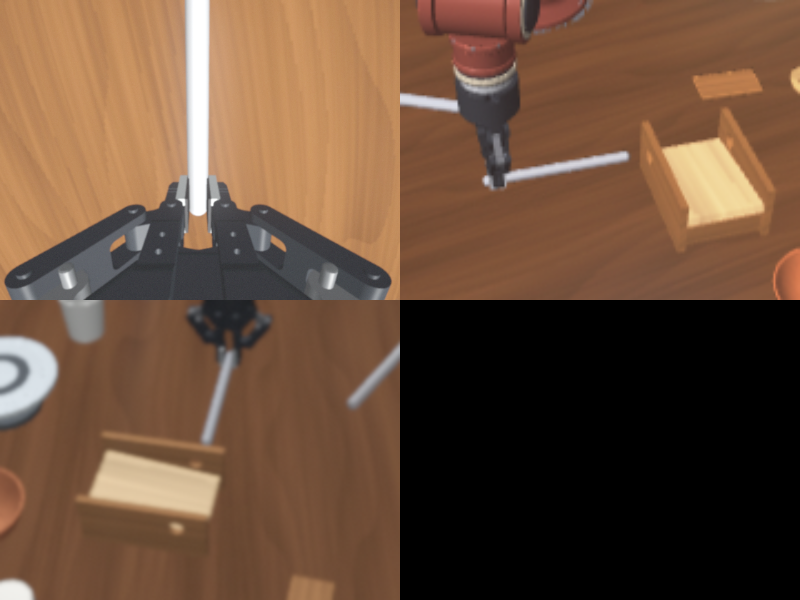

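The rod is held level and parallel to the rack (slopes below 0.01), 8.3 mm short in rack x. I correct that, bring the tip near the board and check again.

drive_tool --motion '[[[0.33,0.02,0.2],[0,0,0],1],[[0,0,0.3],[0,0,0],1],[[0,0,0],[0,0,0],1],[[0,0,0],[0,0,0],1]]'

```text
time: 7.75
tool_pos: [0.477, -0.2187, 0.0466]
tool_rot: [0.704, -0.704, 0.067, -0.066]
contact_force: [0.1, 0.3, -0.6]
gripper_width: 0.131
```

```bash
python3 rod.py b
```

```text
tool [ 0.477  -0.2187  0.0466] in rack [-0.0454 -0.2554] w 0.131 F [ 0.1  0.3 -0.6]
yaw -10.79 ydir [-4.e-04  1.e-04 -1.e+00]
wrist 6861 tip y -0.1371 x@tip -0.0455 slope x -0.0001 ztop@tip 0.0614 slope z -0.0039 table 0.002
scene 161 tip y -0.1256 x@tip -0.0423 slope x 0.0162 ztop@tip 0.0592 slope z -0.0095 table -0.0004
side 116 tip y -0.1261 x@tip -0.0444 slope x 0.0052 ztop@tip 0.06 slope z -0.0113 table 0.0004
```

drive_tool --motion '[[[0.02,-0.02,0.3],[0,0,0],1],[[0,0,0.4],[0,0,0],1],[[0,0,0.4],[0,0,0],1],[[0,0,0.4],[0,0,0],1],[[0,0,0.4],[0,0,0],1],[[0,0,0],[0,0,0],1]]'

```text
time: 8.5
tool_pos: [0.4865, -0.171, 0.0471]
tool_rot: [0.704, -0.704, 0.066, -0.066]
contact_force: [0.9, -0.5, -0.2]
gripper_width: 0.138
```

```bash
python3 rod.py c
```

```text
tool [ 0.4865 -0.171   0.0471] in rack [-0.045  -0.2067] w 0.138 F [ 0.9 -0.5 -0.2]
yaw -10.72 ydir [-3.e-04  4.e-04 -1.e+00]
wrist 6844 tip y -0.0883 x@tip -0.0453 slope x -0.002 ztop@tip 0.0619 slope z -0.0038 table 0.0019
scene 156 tip y -0.0774 x@tip -0.0434 slope x -0.0101 ztop@tip 0.0592 slope z -0.0221 table -0.0003
side 114 tip y -0.0844 x@tip -0.0442 slope x -0.0001 ztop@tip 0.061 slope z -0.004 table 0.0004
```

drive_tool --motion '[[[0,0,0.4],[0,0,0],1],[[0,0,0.5],[0,0,0],1],[[0,0,0.5],[0,0,0],1],[[0,0,0.5],[0,0,0],1],[[0,0,0.5],[0,0,0],1],[[0,0,0.4],[0,0,0],1],[[0,0,0.4],[0,0,0],1],[[0,0,0.2],[0,0,0],1],[[0,0,0],[0,0,0],1]]'

```text
time: 9.55
tool_pos: [0.5025, -0.0884, 0.0473]
tool_rot: [-0.704, 0.704, -0.066, 0.066]
contact_force: [-0.9, 1.2, -0.6]
gripper_width: 0.133
```

```bash
python3 - <<'E'
from h import *
c=np.array([.5695,.0236]);yw=np.radians(-10.82);ex=np.array([np.cos(yw),np.sin(yw)]);ey=np.array([-ex[1],ex[0]])
tp=np.array(manip.state()["tool_pos"]);print(((tp[:2]-c)@np.c_[ex,ey]).round(4),tp[2])
f=frame("scene");save(f,"scened");P=cloud(f).reshape(-1,3);L=(P[:,:2]-c)@np.c_[ex,ey]
m=(abs(L[:,0]+.045)<.02)&(L[:,1]>-.05)&(L[:,1]<.047)&(P[:,2]>.05)&(P[:,2]<.08);print(m.sum(),L[m].max(0),L[m].mean(0),np.percentile(P[m,2],95))
E
```

```text
[-0.0448 -0.1225] 0.04728603041375316
128 [-0.03516156  0.04678918] [-0.04219584  0.00211002] 0.06088823277968124
```

drive_tool --motion '[[[0,0,0.3],[0,0,0],1],[[0,0,0.4],[0,0,0],1],[[0,0,0.4],[0,0,0],1],[[0,0,0.4],[0,0,0],1],[[0,0,0.14],[0,0,0],1],[[0,0,0],[0,0,0],1],[[0,0,0],[0,0,0],1]]'

```text
time: 10.3
tool_pos: [0.5101, -0.0487, 0.0473]
tool_rot: [-0.704, 0.704, -0.067, 0.067]
contact_force: [-0.2, -0.0, -1.1]
gripper_width: 0.134
```

```bash
cat > chk.py <<'E'
from h import *
import sys
c=np.array([.5695,.0236]);yw=np.radians(-10.82);ex=np.array([np.cos(yw),np.sin(yw)]);ey=np.array([-ex[1],ex[0]])
tp=np.array(manip.state()["tool_pos"]);print(((tp[:2]-c)@np.c_[ex,ey]).round(4),tp[2])
for n in("scene","side"):
    f=frame(n);save(f,n+sys.argv[1]);P=cloud(f).reshape(-1,3);L=(P[:,:2]-c)@np.c_[ex,ey]
    m=(abs(L[:,0]+.045)<.02)&(L[:,1]>.066)&(L[:,1]<.14)&(P[:,2]>.03)&(P[:,2]<.08)
    print(n,"left out:",m.sum(),L[m].max(0).round(4) if m.any() else "",L[m].mean(0).round(4),P[m,2].max().round(4) if m.any() else "")
E
python3 chk.py e
```

```text
[-0.0448 -0.0821] 0.047293783590148145
scene left out: 31 [-0.0373  0.0979] [-0.0426  0.0852] 0.0616
side left out: 61 [-0.0404  0.0985] [-0.0475  0.0839] 0.0621
```

The left end stands at rack y of about +0.098 to +0.10, so the rod is through both holes and nearly centred. I release it and rise.

drive_tool --motion '[[[0,0.1,0],[0,0,0],1],[[0,0,0],[0,0,0],0.6],[[0,0,0],[0,0,0],0.4],[[0,0,0],[0,0,0],0.2],[[0,0,0],[0,0,0],0.2],[[0,-0.5,0],[0,0,0],0.2],[[0,-1,0],[0,0,0],-1],[[0,-1,0],[0,0,0],-1],[[0,-1,0],[0,0,0],-1],[[0,-1,0],[0,0,0],-1],[[-0.4,-1,0.8],[0,0,0],-1],[[-0.5,-0.5,1],[0,0,0],-1]]'

```text
time: 11.6
tool_pos: [0.4978, -0.0006, 0.199]
tool_rot: [-0.704, 0.704, -0.065, 0.069]
contact_force: [0.5, 0.1, -0.2]
gripper_width: 1.0
```

drive_tool --motion '[[[-0.6,0,1],[0,-0.6,0],-1],[[-0.6,0,1],[0,-0.6,0],-1],[[-0.6,0,1],[0,-0.6,0],-1],[[-0.6,0,1],[0,-0.6,0],-1],[[-0.6,0,1],[0,-0.6,0],-1],[[-0.6,0,1],[0,-0.6,0],-1],[[-0.4,0,1],[0,-0.6,0],-1],[[-0.4,0,0.8],[0,0,0],-1],[[0,0,0],[0,0,0],-1],[[0,0,0],[0,0,0],-1]]'

```text
time: 12.6
tool_pos: [0.3894, 0.1956, 0.1956]
tool_rot: [-0.704, 0.704, 0.064, -0.063]
contact_force: [1.1, -0.1, -0.3]
gripper_width: 1.003
```

```bash
python3 chk.py f; python3 - <<'E'
from h import *
print(manip.state()["joint_pos"].round(2))
f=frame("wrist");save(f,"w4");P=cloud(f).reshape(-1,3)
b=load("scenef")["img"]
im=np.zeros((300,800,3),np.uint8);im[:,:400]=cv2.resize(f["img"],(400,300));im[:,400:]=cv2.resize(b[170:290,270:430],(400,300));cv2.imwrite("pics/m2.png",im)
X=P[(P[:,2]>.02)&(P[:,2]<.06)&(P[:,0]>.35)&(P[:,0]<.5)&(P[:,1]>.25)&(P[:,1]<.39)]
print(len(X))
if len(X)>50:
    (c0,wh,a)=cv2.minAreaRect(X[:,:2].astype(np.float32));print("roller rect",np.round(c0,4),wh,a,np.percentile(X[:,2],98))
plan([.427,.317,.1],12)
E
```

```text
[-0.2092  0.1351] 0.1956097704379567
scene left out: 28 [-0.0381  0.0935] [-0.0429  0.0839] 0.0591
side left out: 62 [-0.0406  0.097 ] [-0.0483  0.0834] 0.059
[ 0.29 -0.41  2.07 -0.    1.47  0.12]
4556
roller rect [0.4247 0.3184] (0.045243166387081146, 0.08594752848148346) 14.393563270568848 0.04785262912560852
tool [0.3897 0.1949 0.1951] R [[0.984, 0.001, -0.175], [0.175, -0.0, 0.984], [0.001, -1.0, -0.0]]
shift units [2.32 3.81 4.55] turn units [ 0.   -0.38  0.01]
```

View pics/m2.png

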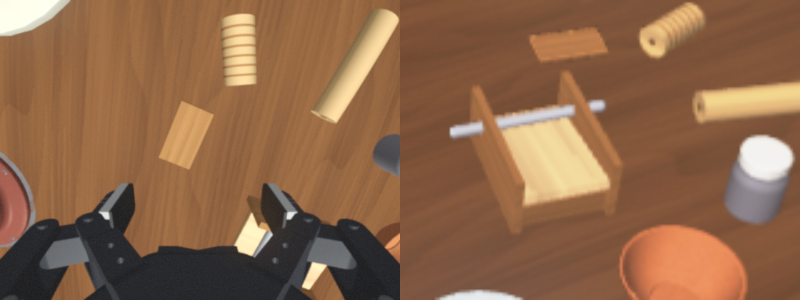

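The rod rests in both holes and sticks out about equally. The banded roller at (240,50) in the wrist half measures 45×86 mm at (0.4247,0.3184), with its cross direction at 14.4°.

drive_tool --motion '[[[0.4,0.4,0.9],[0,0,0],-1],[[0.5,0.6,1],[0,0,0],-1],[[0.5,0.6,1],[0,0,0],-1],[[0.5,0.6,1],[0,0,0],-1],[[0.34,0.6,0.7],[0,-0.4,0],-1],[[0,0.6,0],[0,-0.46,0],-1],[[0,0,0],[0,0,0],-1],[[0,0,0],[0,0,0],-1]]'

```text
time: 13.55
tool_pos: [0.4243, 0.3179, 0.1097]
tool_rot: [-0.701, 0.702, 0.088, -0.089]
contact_force: [0.3, 0.4, 0.1]
gripper_width: 1.001
```

```bash
python3 - <<'E'
from h import *
plan([.4247,.3184,.009],14.4)
f=frame("wrist");save(f,"w5");P=cloud(f).reshape(-1,3)
X=P[(P[:,2]>.03)&(P[:,2]<.06)&(P[:,0]>.36)&(P[:,0]<.48)&(P[:,1]>.26)&(P[:,1]<.38)]
(c0,wh,a)=cv2.minAreaRect(X[:,:2].astype(np.float32));print("roller rect",np.round(c0,4),wh,a)
E
```

```text
tool [0.4243 0.3179 0.1097] R [[0.969, -0.001, -0.248], [0.248, -0.001, 0.969], [-0.001, -1.0, -0.0]]
shift units [0.02 4.03 0.02] turn units [ 0.   -0.01 -0.01]
roller rect [0.425  0.3186] (0.044000957161188126, 0.08598702400922775) 14.74990463256836
```

drive_tool --motion '[[[0.02,0.6,0.02],[0,0,0],-1],[[0,0.9,0],[0,0,0],-1],[[0,0.9,0],[0,0,0],-1],[[0,0.9,0],[0,0,0],-1],[[0,0.7,0],[0,0,0],-1],[[0,0,0],[0,0,0],-1],[[0,0,0],[0,0,0],1],[[0,0,0],[0,0,0],1],[[0,0,0],[0,0,0],1],[[0,0,0],[0,0,0],1],[[0,0,0],[0,0,0],1],[[0,0,0],[0,0,0],1]]'

```text
time: 14.8
tool_pos: [0.4258, 0.32, 0.0117]
tool_rot: [0.702, -0.701, -0.09, 0.088]
contact_force: [-0.4, -0.6, 5.8]
gripper_width: 0.507
```

```bash
python3 - <<'E'
from h import *
s=manip.state();print(s["contact_force"],s["gripper_width"])
yw=np.radians(-10.82);ex=np.array([np.cos(yw),np.sin(yw)])
t=np.array([.5695,.0236])+.004*ex;print(t)
plan([*t,.15],-10.82)
E
```

```text
[-0.37371874 -0.63251986  5.78907901] 0.5067111931069467
[0.57342889 0.0228491 ]
tool [0.4258 0.32   0.0117] R [[0.968, 0.003, -0.25], [0.25, 0.002, 0.968], [0.003, -1.0, 0.001]]
shift units [  2.76  -5.53 -12.98] turn units [-0.02  5.06  0.04]
```

drive_tool --motion '[[[0,-0.3,0],[0,0,0],1],[[0,-0.6,0],[0,0,0],1],[[0,-0.9,0],[0,0,0],1],[[0,-0.9,0],[0,0,0],1],[[0,-0.9,0],[0,0,0],1],[[0,-0.9,0],[0,0,0],1],[[0,-0.9,0],[0,0,0],1],[[0,-0.6,0],[0,0,0],1],[[0,0,0],[0,0,0],1]]'

```text
time: 15.7
tool_pos: [0.4257, 0.32, 0.1631]
tool_rot: [0.702, -0.701, -0.091, 0.087]
contact_force: [0.1, -0.4, -1.1]
gripper_width: 0.498
```

drive_tool --motion '[[[0.1,0,-0.5],[0,0.5,0],1],[[0.2,0,-1],[0,0.5,0],1],[[0.3,0,-1],[0,0.5,0],1],[[0.3,0,-1],[0,0.5,0],1],[[0.4,0,-1],[0,0.5,0],1],[[0.4,0,-1],[0,0.5,0],1],[[0.4,0,-1],[0,0.5,0],1],[[0.4,0,-1],[0,0.5,0],1],[[0.4,0,-1],[0,0.5,0],1],[[0.4,0,-1],[0,0.5,0],1],[[0.3,0,-0.7],[0,0,0],1],[[0,0,0],[0,0,0],1]]'

```text
time: 16.9
tool_pos: [0.5206, 0.0644, 0.1578]
tool_rot: [-0.704, 0.704, -0.068, 0.065]
contact_force: [-0.5, 0.9, -1.9]
gripper_width: 0.505
```

```bash
python3 - <<'E'
from h import *
plan([.5734,.0228,.15],-10.82)
print(manip.state()["gripper_width"])
E
```

```text
tool [0.5206 0.0644 0.1578] R [[0.982, -0.003, 0.188], [-0.188, -0.001, 0.982], [-0.003, -1.0, -0.001]]
shift units [ 2.39  0.31 -1.24] turn units [ 0.02  0.   -0.04]
0.5052369796448268
```

drive_tool --motion '[[[0.5,0,-0.3],[0,0,0],1],[[0.6,0,-0.3],[0,0,0],1],[[0.6,0,-0.3],[0,0,0],1],[[0.5,0,-0.3],[0,0,0],1],[[0.2,0,0],[0,0,0],1],[[0,0,0],[0,0,0],1],[[0,0,0],[0,0,0],1]]'

```text
time: 17.6
tool_pos: [0.5745, 0.027, 0.1595]
tool_rot: [0.704, -0.704, 0.065, -0.064]
contact_force: [-0.2, -0.2, -0.4]
gripper_width: 0.502
```

```bash
cat > rl.py <<'E'
from h import *
import sys
c=np.array([.5695,.0236]);yw=np.radians(-10.82);ex=np.array([np.cos(yw),np.sin(yw)]);ey=np.array([-ex[1],ex[0]]);M=np.c_[ex,ey]
s=manip.state();tp=np.array(s["tool_pos"]);l=(tp[:2]-c)@M
print("tcp rack",l.round(4),tp[2].round(4),"w",round(s["gripper_width"],3))
for n in("wrist","scene","side"):
    f=frame(n);save(f,n+sys.argv[1]);P=cloud(f);L=(P[...,:2]-c)@M
    hsv=cv2.cvtColor(f["img"],cv2.COLOR_BGR2HSV).astype(int)
    z=P[...,2]
    m=(abs(L[...,0]-l[0])<.03)&(abs(L[...,1])<.07)&(z>tp[2]-.02)&(z<tp[2]+.045)&(hsv[...,1]>60)&(hsv[...,2]>110)
    X=np.c_[L[m],z[m]]
    if len(X)<20: print(n,"few");continue
    b=np.polyfit(X[:,1],X[:,0],1)
    print(n,len(X),"x",np.percentile(X[:,0],[2,98]).round(4),"y",np.percentile(X[:,1],[1,99]).round(4),"z",np.percentile(X[:,2],[2,98]).round(4))
E
python3 rl.py g
python3 -c "
from h import *
a=load('wristg')['img'];b=load('sceneg')['img'];d=load('sideg')['img']
im=np.zeros((300,800,3),np.uint8);im[:,:400]=cv2.resize(a,(400,300));im[:,400:]=cv2.resize(b[140:275,240:420],(400,300));cv2.imwrite('pics/m3.png',im)"
```

```text
tcp rack [0.0043 0.0043] 0.1595 w 0.502
wrist 15400 x [-0.0154  0.025 ] y [-0.0236  0.0462] z [0.1631 0.1953]
scene 350 x [-0.0101  0.0287] y [-0.0409  0.0442] z [0.1545 0.1937]
side 489 x [-0.0167  0.0246] y [-0.0275  0.0467] z [0.1536 0.1951]
```

View pics/m3.png

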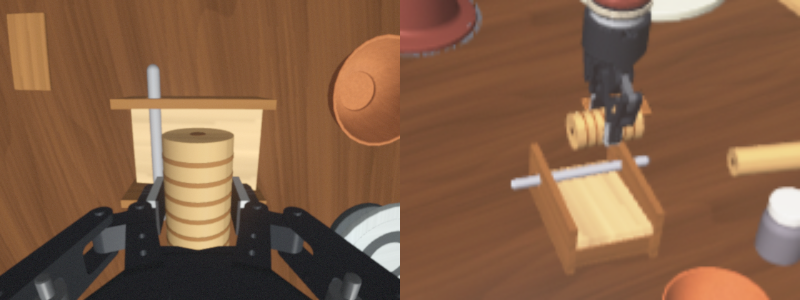

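The roller is held level and parallel, within about 3 mm of the rack's middle, and the rod is still in. I lower it to the bed.

drive_tool --motion '[[[0,0.4,-0.12],[0,0,0],1],[[0,0.7,0],[0,0,0],1],[[0,0.7,0],[0,0,0],1],[[0,0.7,0],[0,0,0],1],[[0,0.6,0],[0,0,0],1],[[0,0.5,0],[0,0,0],1],[[0,0.3,0],[0,0,0],1],[[0,0.15,0],[0,0,0],1],[[0,0,0],[0,0,0],1],[[0,0,0],[0,0,0],1]]'

```text
time: 18.75
tool_pos: [0.5749, 0.0236, 0.0593]
tool_rot: [-0.704, 0.704, -0.064, 0.065]
contact_force: [-0.2, -0.5, -0.2]
gripper_width: 0.506
```

```bash
python3 rl.py h
```

```text
tcp rack [0.0053 0.001 ] 0.0593 w 0.506
wrist 21314 x [-0.0221  0.0336] y [-0.0282  0.0624] z [0.0412 0.095 ]
scene 664 x [-0.0215  0.0341] y [-0.0641  0.06  ] z [0.0417 0.0932]
side 529 x [-0.0218  0.0325] y [-0.0565  0.0622] z [0.0402 0.095 ]
```

drive_tool --motion '[[[0,0.12,0],[0,0,0],1],[[0,0.06,0],[0,0,0],1],[[0,0,0],[0,0,0],1],[[0,0,0],[0,0,0],1]]'

```text
time: 19.3
tool_pos: [0.5743, 0.0236, 0.054]
tool_rot: [0.704, -0.704, 0.065, -0.065]
contact_force: [0.1, 0.8, -0.6]
gripper_width: 0.505
```

drive_tool --motion '[[[0,0.04,0],[0,0,0],1],[[0,0.04,0],[0,0,0],1],[[0,0,0],[0,0,0],1],[[0,0,0],[0,0,0],1]]'

```text
time: 19.7
tool_pos: [0.5743, 0.0236, 0.0539]
tool_rot: [-0.704, 0.704, -0.065, 0.065]
contact_force: [-5.5, 0.7, 10.3]
gripper_width: 0.507
```

Contact at 10 N with the bed. I open gradually so the roller stays with the front finger, then lift slowly.

drive_tool --motion '[[[0,0,0],[0,0,0],-0.05],[[0,0,0],[0,0,0],-0.1],[[0,0,0],[0,0,0],-0.15],[[0,0,0],[0,0,0],-0.2],[[0,0,0],[0,0,0],-0.2],[[0,0,0],[0,0,0],-0.2],[[0,-0.2,0],[0,0,0],-0.2],[[0,-0.3,0],[0,0,0],-0.2],[[0,-0.4,0],[0,0,0],-0.2]]'

```text
time: 20.6
tool_pos: [0.5742, 0.0237, 0.0751]
tool_rot: [0.704, -0.704, 0.065, -0.065]
contact_force: [0.6, 0.3, -0.2]
gripper_width: 0.594
```

drive_tool --motion '[[[0,-0.5,0],[0,0,0],-0.2],[[0,-0.8,0],[0,0,0],-0.2],[[0,-1,0],[0,0,0],-0.2],[[0,-1,0],[0,0,0],-0.2],[[0,-1,0],[0,0,0],-0.2],[[0,-1,0],[0,0,0],-0.2],[[0,0,0],[0,0,0],-0.2],[[0,0,0],[0,0,0],-0.2]]'

```text
time: 21.4
tool_pos: [0.5747, 0.0236, 0.2085]
tool_rot: [0.704, -0.704, 0.064, -0.066]
contact_force: [0.3, 0.1, -0.2]
gripper_width: 0.602
```

```bash
python3 - <<'E'
from h import *
c=np.array([.5695,.0236]);yw=np.radians(-10.82);ex=np.array([np.cos(yw),np.sin(yw)]);ey=np.array([-ex[1],ex[0]]);M=np.c_[ex,ey]
print(manip.state()["tool_pos"],manip.state()["contact_force"])
im=np.zeros((600,800,3),np.uint8)
for i,(n,cr) in enumerate((("wrist",(0,420,0,560)),("scene",(150,285,240,420)),("side",(190,310,180,340)))):
    f=frame(n);save(f,n+"z");P=cloud(f);L=(P[...,:2]-c)@M;z=P[...,2]
    im[300*(i//2):300*(i//2)+300,400*(i%2):400*(i%2)+400]=cv2.resize(f["img"][cr[0]:cr[1],cr[2]:cr[3]],(400,300))
    m=(L[...,0]>-.06)&(L[...,0]<.06)&(abs(L[...,1])<.05)&(z>.069)&(z<.1)
    X=L[m]; 
    if len(X)>5: b=np.polyfit(X[:,1],X[:,0],1);print(n,len(X),"x",np.percentile(X[:,0],[1,50,99]).round(4),"y",np.percentile(X[:,1],[1,99]).round(4),"ztop",np.percentile(z[m],98).round(4),"slope",b[0].round(3))
    m=(abs(L[...,0]+.045)<.02)&(abs(L[...,1])>.066)&(abs(L[...,1])<.14)&(z>.03)&(z<.08);X=L[m];print("rod ends y",X[:,1].min().round(4),X[:,1].max().round(4),"x",X[:,0].mean().round(4))
cv2.imwrite("pics/m4.png",im)
E
```

```text
[0.57472316 0.02361613 0.2084636 ] [ 0.26875074  0.09603287 -0.15184987]
wrist 4043 x [-0.0396 -0.0174  0.003 ] y [-0.0415  0.0426] ztop 0.0866 slope -0.008
rod ends y -0.0988 0.0991 x -0.0444
scene 316 x [-0.0325 -0.0093  0.0037] y [-0.0441  0.048 ] ztop 0.0865 slope 0.002
rod ends y -0.1016 0.0955 x -0.0428
side 430 x [-0.0387 -0.0213  0.0022] y [-0.0432  0.0427] ztop 0.0863 slope -0.003
rod ends y -0.1004 0.098 x -0.0478
```

View pics/m4.png

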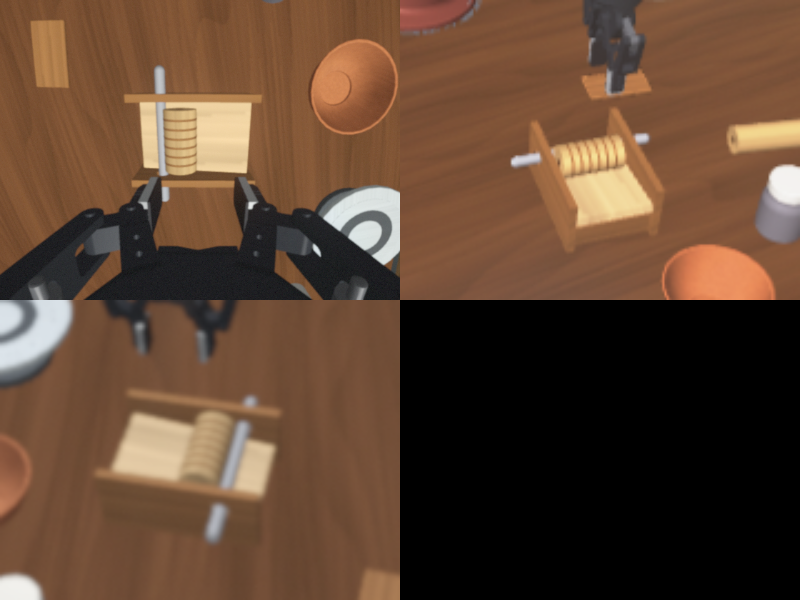

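The roller rests against the rod at rack x of about -0.018, y of about 0, with its top at 0.086 less about 2 mm of bias. The rod is centred within 2 mm. The gripper is clear, so I hand in.

drive_tool --motion '[[[0,0,0],[0,0,0],-0.2],[[0,0,0],[0,0,0],-0.2],[[0,0,0],[0,0,0],-0.2],[[0,0,0],[0,0,0],-0.2],[[0,0,0],[0,0,0],-0.2]]'

```text
time: 22.05
tool_pos: [0.5742, 0.0236, 0.207]
tool_rot: [-0.704, 0.704, -0.065, 0.065]
contact_force: [-0.2, -1.0, -0.8]
gripper_width: 0.598
```

```bash
python3 -c "
from plant import manip
print(manip.job_done())"
```

```text
the job is handed in; nothing more can be done
None
```

The job is handed in at about 22 s: the smaller (200 mm) rod is through both holes and the banded roller rests on the slope against it. `job_done` gives no verdict, so the numbers below are from my own last checks.

- **Rod:** the wrist camera put its ends at rack y -99 and +99 mm. The other two cameras put the centre within about 3 mm of the rack's middle. It lies parallel to the rack's cross axis.
- **Roller:** its centre is at rack x of about -18 mm (limit -30 to -10) and y of about 0. It is parallel within 0.01 rad, and its centre is about 62 mm above the table once the depth reading's offset is taken off.
- **Robot:** the gripper is about 0.12 m above the roller and touches nothing. I moved no bystander that I could see, but I did not measure them again.
- **Misses and disagreements:** the first grasp of the rod closed on its upper half, so I opened, lowered about 4.5 mm and gripped again. The scene camera's median for the roller's x was about 8 mm off the wrist camera's, because it views the roller from one side. The wrist and side cameras agreed within 4 mm.

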